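Sweep the counted nuts into the tray's trough and shut its cover

TASK

Three hexagon nuts have been counted out on the dark counting tray: with the closed fingers, sweep all three across the plate and over its edge into the trough, without lifting or carrying them, and leave the odd part, the tall round bush, standing where it is. Once they are all in the trough, push the trough's hinged metal cover over and press it fully shut with the fingertips, so that nothing spills when the tray is picked up. Do not disturb the other things lying round the tray.

Things in the scene. Friction and masses are not known exactly. Their poses are not given: they have to be found in the camera images.
- tray: Dark grey moulded counting tray, 174 mm (its x) by 191 mm (its y), fixed to the bench, turned up to 12 degrees. Origin on the bench top under its middle, z up. Its smooth flat plate, 28 mm above the bench, spans x = -83..83 mm, y = -45..96 mm. Both ends and the rear (+y) side have a 4 mm thick rim, 10 mm above the plate; the -y side has no rim and drops straight into the trough.
- plate_edge (a point): Middle of the plate's open edge, at plate height (tray frame x = 0, y = -45 mm, z = 28 mm); the edge runs along the tray's x.
- trough_floor (a point): Middle of the trough's floor (tray frame y = -66 mm, z = 4 mm). The trough is a channel, 42 mm wide and 24 mm deep, along the tray's whole -y side, between the plate's edge (y = -45 mm) and a 4 mm outer wall (y = -87 to -91 mm, top 29 mm above the bench). At its -x end is a pouring spout over a 10 mm sill.
- cover (a joint): Angle of the trough's cover, rad: 0 shut (flat over the trough, top face 32 mm above the bench), pi/2 upright, 2.0 its stop. A bare aluminium flap, 158 mm long, 2 mm thick. It starts open (1.55 to 1.95). The stiff hinge holds it wherever it is left (1 N at mid-width moves it): it does not fall shut but must be pushed over from its outer (-y) side and pressed down. No latch.
- cover_hinge (a point): Middle of the cover's hinge axis, which runs along the tray's x on the trough's outer wall (tray frame y = -90 mm, z = 31 mm).
- cover_edge (a point): Middle of the cover's free edge (47 mm from the hinge); shut, it lies at tray frame y = -43 mm, just over the plate's edge.
- nut_0_center (a point): Centre of the first loose zinc-grey steel hexagon nut (M12), lying flat on the tray's plate: 19 mm across flats, 22 mm across corners, 10 mm high, about 17 g. Nuts 0 and 1 lie one behind the other in the lane nearest the tray's -x end (x about -46 mm, y about 2 and 36 mm).
- nut_1_center (a point): Centre of the second loose zinc-grey steel hexagon nut (M12), lying flat on the tray's plate: 19 mm across flats, 22 mm across corners, 10 mm high, about 17 g.
- nut_2_center (a point): Centre of the third loose zinc-grey steel hexagon nut (M12), lying flat on the tray's plate: 19 mm across flats, 22 mm across corners, 10 mm high, about 17 g. It lies alone, in the middle lane (tray x about 0) or the far one (x about 46 mm), y 0 to 35 mm; the bush stands in the other.
- bush: Odd part that stays: loose plain round steel bush standing on end on the plate in the middle or the far lane (tray x about 0 or 46 mm), 22 mm diameter, 24 mm tall (over twice the nuts' height), about 55 g. Origin at the centre of its underside, z up along its axis.
- bush_center (a point): Centre of the bush, 12 mm above its underside.
- tweezers_a: Bystander: steel tweezers, 15x120x10 mm, lying on the bench beyond the trough, about 0.15 m out from its wall. Origin at the centre of the underside.
- stamp: Bystander: round brown hand stamp, 24 mm wide, 54 mm tall, standing on the bench behind the tray's +x end. Origin at the centre of the underside.
- hex_key_set: Bystander: folding key set, 26x85x20 mm, lying on the bench beyond the trough, about 0.12 m out from its wall. Origin at the centre of the underside.
- usb_probe: Bystander: small plug-in key, 20x64x9 mm, lying on the bench beyond the trough, about 0.12 m out from its wall. Origin at the centre of the underside.
- marker_b: Bystander: red marker pen, 13x133x14 mm, lying on the bench in front of the tray's -x end. Origin at the centre of the underside.
- monitor: Obstacle, fixed: wide flat monitor on a foot, standing behind the tray and to the right of it. Its screen faces the robot, 0.64 m wide and 0.39 m high, from y = -0.39 to 0.25 m; its lower edge is 0.15 m above the bench and about x = 0.63 m (right end) to 0.70 m (left end) from the robot. Swing the arm in front of it, not through it.

How it is judged:
By the outcome, as a careful person would: the job done as asked, in the order asked, and still so for the second after the job is handed in, with the robot touching nothing.
It also fails if it takes over 51 s, if anything falls off the work surface, if the arm or the gripper's body presses on something with over 40 N, if the wrist force passes 120 N, or if a joint passes its speed limit or range.

ROBOT

A 7-joint arm with a two-finger parallel gripper is mounted at the origin on a cart in front of the work surface, level with it; the furniture and walls round the work are solid. World frame = base frame: x ahead of the robot, y to its left, z up, the work surface at z = 0. Lengths are in mm, angles in rad, forces in N, time in s.
With the tool pointing down it reaches from about 425 to 825 mm from the base axis. Payload 3.6 kg.
Tool frame: the origin (TCP) lies at the very end of the fingers, on their centre line; the grasp point (between the pads) lies 19 mm behind it; z points along the fingers, y is the line along which they close (so a half turn about z gives the same grasp; the last joint's range is limited). The gripper opens to 93 mm and grips with 3 to 60 N. Pads are 15 mm wide; open, the fingers measure 128 mm over their backs; the gripper's body (75 mm by 188 mm) begins 65 mm behind the grasp point.
Start: joints at [1.081, 0.615, -0.013, 1.423, 0.008, 1.103, -0.04], TCP at [290.202, -581.588, 218.64] pointing down, gripper open.
Joint ranges: [-3.12, 3.12], [-0.3, 2.06], [-1.34, 1.32], [0.26, 2.42], [-1.36, 4.5], [0.01, 1.98], [-2.84, 2.84]. Speed limits (rad/s): [2.79, 2.79, 3.14, 3.14, 3.14, 3.14, 3.14].

INTERFACE

Orientations are given as a unit quaternion [w, x, y, z].
In Python, from cell import env gives the robot as it stands.
- The arm moves only by the tool carry_out, never from a script. Its argument "deltas" is a list of rows, each an object of numbers: "x", "y", "z": the shift along the tool's x, y, z in m; "wx", "wy", "wz": the turn, a rotation vector about the tool's x, y, z in rad; "hand": the opening, from 0 (shut) to 1 (fully open). In form: [{"x": .., "y": .., "z": .., "wx": .., "wy": .., "wz": .., "hand": ..}, ...]. A call has exactly 8 rows; each row shifts and turns the commanded pose from where the row before left it, along the tool's axes as they then stand; what a row does not reach is not made up. A row lasts 1/8 s, in which the tool goes at most 62.5 mm and 10.7 degrees, less where a joint would pass 70% of its speed; a pose out of reach is approached as far as the arm can. A call with a gripper value outside its range is refused whole. The fingers move at their own pace and stop on an object; "force" is the grip in N (left out, the last holds). Time passes only in rows, so rows that do not move let the fingers close, or fill a call up. It gives the time, the measured TCP pose, the force, the opening and the grip force at its end, in the units of the state.
- env.sense(): the state, without advancing time (a new reading comes with each control period).
- env.grab_frame(name): name is "scene" or "top" or "wrist"; returns a dict with "image" (480x640x3 uint8, red, green, blue), "z_map" (480x640 float32, mm along the optical axis (not along the pixel's ray), 0 where there is no reading), "fovy" (degrees; the focal length in pixels is half the picture's height over the tangent of half this angle, whatever the lens; pixels are square), "cx", "cy" (the principal point, pixels), "camera_from_world" (4x4, takes a point from world to camera coordinates); the wrist camera has in their place "mount" (4x4, takes a point from camera to tool coordinates, whose origin is the TCP and whose axes are the flange's). Camera axes: x right, y up, looking along -z (the intrinsics and any distortion apply to the point x, -y, -z); pixel columns grow to the right and rows downward; lengths in mm; the calibration is good to about 2 mm. A picture is of the moment at which its call begins: read the wrist's pose just before it.
- env.hand_in(): hands the job in; it is judged then, once.
The state is a dict: "t": time; "joint_pos": joint angles; "qvel": joint speeds; "joint_torque": joint torques, N m; "position": TCP position; "orientation": TCP orientation; "contact_force": force on the tool from outside, world axes, zero at the start; "torque": the same for the moment, N m; "width": finger opening in mm; "grip_force": force on a finger pad.
Only numpy, scipy, OpenCV 4.12 (cv2) and the standard library are available. Lean on these libraries where they do the work, as an engineer would, in place of code of your own. Each camera call takes 0.05 s, during which the arm holds its last target. There are 200 camera calls.

## Working session

There is one attempt and no reset: what is moved stays moved. The work goes in short steps, Python scripts to look and compute and a tool call to move; the robot and the scene stay as the last step left them, time stands still between calls to the robot, and variables do not carry over. Pictures are saved under pics/ and viewed, at most 10 in all, crops included, and the job is handed in when it is done.

Besides the shell and the picture viewer there is one more tool, called by a JSON object that holds its "api" and its "payload". carry_out: Moves the arm, as the interface text tells. Its arguments: {"type":"object","properties":{"deltas":{"type":"array","items":{"type":"object","properties":{"x":{"type":"number"},"y":{"type":"number"},"z":{"type":"number"},"wx":{"type":"number"},"wy":{"type":"number"},"wz":{"type":"number"},"hand":{"type":"number"}}}},"force":{"type":"number"}},"required":["deltas"]}

```bash
mkdir -p pics; ls
python3 - <<'E'
from cell import env
import cv2,numpy as np
s=env.sense();print(s['t'],s['position'],s['orientation'],s['width'])
for n in("scene","top"):
    f=env.grab_frame(n);cv2.imwrite(f'pics/{n}0.png',f['image'][:,:,::-1]);np.savez(f'{n}0.npz',**{k:v for k,v in f.items()})
    print(n,[k for k in f],f['fovy'],f['cx'],f['cy'],np.round(f['camera_from_world'],3).tolist())
E
```

```text
pics
0.0 [ 289.8272984  -580.9352068   217.50694156] [-1.21252684e-03  9.73338937e-01  2.29368135e-01 -3.17816070e-04] 92.93359720452962
scene ['image', 'z_map', 'fovy', 'cx', 'cy', 'camera_from_world'] 42.4272006027322 301.1043530043499 243.0948311232982 [[0.986, -0.165, -0.01, -558.074], [0.136, 0.777, 0.615, -140.315], [-0.093, -0.608, 0.789, -990.317], [0.0, 0.0, 0.0, 1.0]]
top ['image', 'z_map', 'fovy', 'cx', 'cy', 'camera_from_world'] 42.27709227523685 324.8159696591184 236.75580498668768 [[-0.028, -0.999, -0.027, 56.099], [0.997, -0.029, 0.077, -544.577], [-0.077, -0.024, 0.997, -1215.43], [0.0, 0.0, 0.0, 1.0]]
```

View pics/scene0.png

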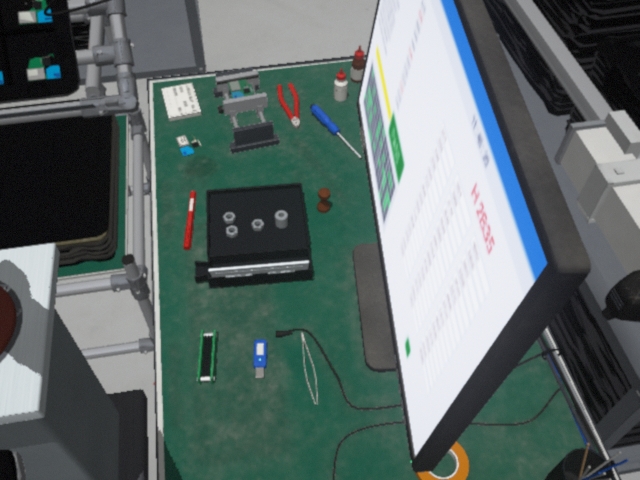

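View pics/top0.png

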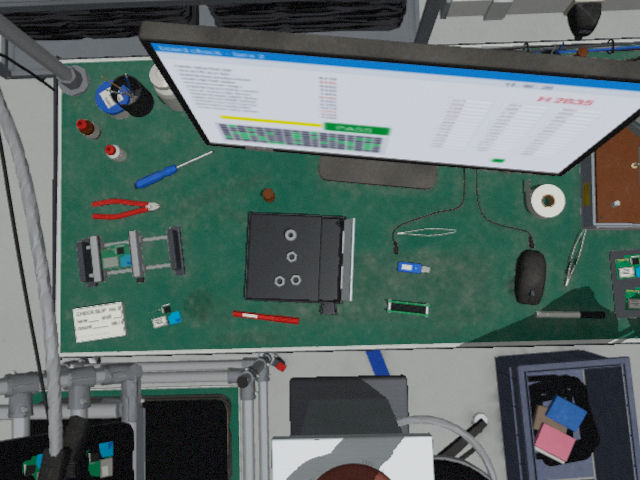

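The top view shows the tray at about (245-350, 212-302), with the trough and the open cover on its right. The nuts are near (279,281), (296,281) and (292,257). The bush is near (291,235), in the far lane. Next I'll measure these.

```bash
cat > h.py <<'E'
import numpy as np,cv2
def ray(f,u,v,z):
    F=240/np.tan(np.radians(float(f['fovy'])/2))
    d=np.array([(u-f['cx'])/F,-(v-f['cy'])/F,-1.]);M=f['camera_from_world'];R=M[:3,:3]
    c=-R.T@M[:3,3];w=R.T@d
    return c+w*(z-c[2])/w[2]
def proj(f,p):
    F=240/np.tan(np.radians(float(f['fovy'])/2));M=f['camera_from_world']
    q=M[:3,:3]@np.asarray(p,float)+M[:3,3];return np.array([f['cx']+F*q[0]/-q[2],f['cy']-F*q[1]/-q[2]])
E
python3 - <<'E'
from h import *
f=np.load('top0.npz');im=f['image'];g=cv2.cvtColor(im,cv2.COLOR_RGB2GRAY)
hsv=cv2.cvtColor(im,cv2.COLOR_RGB2HSV)
roi=np.zeros_like(g);roi[205:315,238:362]=1
# tray: not green
m=((im[...,1].astype(int)-im[...,0]<18)&(roi>0)&(g<75)).astype(np.uint8)
m=cv2.morphologyEx(m,cv2.MORPH_CLOSE,np.ones((9,9)))
cs,_=cv2.findContours(m,0,2);c=max(cs,key=cv2.contourArea)
print('tray',cv2.minAreaRect(c),cv2.approxPolyDP(c,4,True)[:,0].tolist())
b=((g>95)&(roi>0)).astype(np.uint8)
for c in cv2.findContours(b,0,2)[0]:
    if cv2.contourArea(c)>15:
        (u,v),r=cv2.minEnclosingCircle(c);M=cv2.moments(c);u,v=M['m10']/M['m00'],M['m01']/M['m00']
        print('blob',round(u,1),round(v,1),round(r,1),cv2.boundingRect(c),ray(f,u,v,38).round(1),ray(f,u,v,52).round(1))
cv2.imwrite('pics/crop.png',cv2.resize(im[200:325,235:365],None,fx=4.6,fy=4.6,interpolation=cv2.INTER_CUBIC)[:,:,::-1])
E
```

```text
tray ((294.4971923828125, 263.0650939941406), (98.21156311035156, 99.12374877929688), 2.4895527362823486) [[249, 212], [245, 299], [318, 302], [320, 313], [337, 314], [345, 218]]
blob 302.1 310.2 4.5 (298, 307, 10, 8) [402.4  88.4  38. ] [403.   87.5  52. ]
blob 279.4 280.9 5.4 (275, 276, 10, 11) [460.6 131.5  38. ] [460.5 130.1  52. ]
blob 295.4 279.6 5.5 (290, 275, 12, 10) [462.3 100.1  38. ] [462.2  99.1  52. ]
blob 291.5 256.4 5.3 (287, 251, 10, 11) [508.  106.7  38. ] [507.3 105.6  52. ]
blob 290.4 234.7 5.7 (285, 229, 12, 12) [550.8 107.8  38. ] [549.6 106.7  52. ]
blob 347.7 259.4 41.7 (340, 218, 16, 84) [498.9  -3.5  38. ] [498.3  -3.4  52. ]
```

View pics/crop.png

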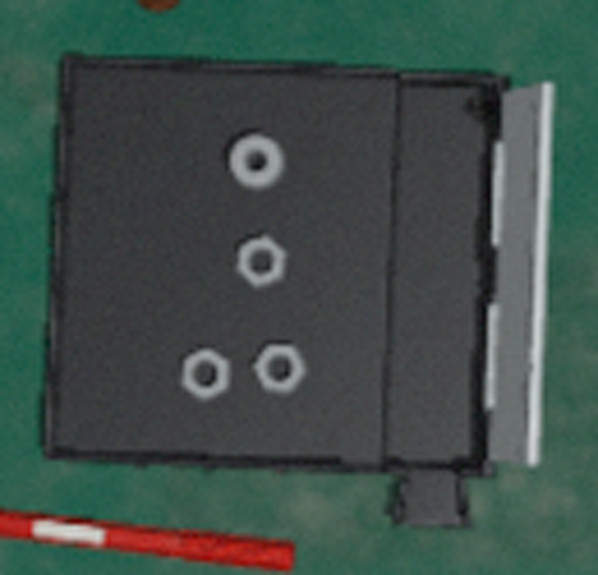

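The crop confirms the layout. The bush is at (257,162), nut 2 at (262,261), and nuts 0 and 1 at (280,368) and (206,374). The plate edge runs from (386,467) to (398,75), and the cover leans outward at (500-550, 85-465).

```bash
cat >> h.py <<'E'
_f=np.load('top0.npz')
def C(u,v,z): return ray(_f,235+(u+.5)/4.6-.5,200+(v+.5)/4.6-.5,z)
E
python3 - <<'E'
from h import *
from scipy.optimize import least_squares
# tray-frame correspondences
W=[C(67,58,38),C(47,457,38),C(398,75,28),C(386,467,28)]
T=[(87,100),(-87,100),(83,-45),(-83,-45)]
def res(p):
    c,s=np.cos(p[2]),np.sin(p[2])
    return np.concatenate([np.array([p[0]+c*x-s*y,p[1]+s*x+c*y])-w[:2] for (x,y),w in zip(T,W)])
r=least_squares(res,[500,70,0]);p=r.x;print(p,np.degrees(p[2]),r.fun.round(1))
c,s=np.cos(p[2]),np.sin(p[2]);R=np.array([[c,-s],[s,c]]);np.save('tray.npy',p)
for n,w in dict(n0=ray(_f,295.4,279.6,38),n1=ray(_f,279.4,280.9,38),n2=ray(_f,291.5,256.4,38),bush=ray(_f,290.4,234.7,52)).items(): print(n,w.round(1),(R.T@(w[:2]-p[:2])).round(1))
for u,v in((545,85),(533,465)):
    print('cover edge z76 in tray',[(R.T@(C(u,v,z)[:2]-p[:2])).round(1).tolist() for z in(72,76)])
a0=np.degrees(2*np.arctan2(.229368,.973339));print('tool y now deg',a0-90,'wz needed',-np.radians(np.degrees(p[2])-(a0-90)))
for q in((-46,62),(-46,-40),(0,62),(0,-40),(0,-140),(0,-66)): print(q,(p[:2]+R@q).round(1))
E
```

```text
[ 5.06002591e+02  9.54041403e+01 -6.43275843e-02] -3.6856990872540067 [ 1.5  1.1 -1.6  0.7 -1.3 -1.4  1.4 -0.4]Traceback (most recent call last):
  File "<stdin>", line 11, in <module>
NameError: name '_f' is not defined
```

Run:
```python
from h import *
from h import _f
p=np.load('tray.npy')
c,s=np.cos(p[2]),np.sin(p[2]);R=np.array([[c,-s],[s,c]])
for n,w in dict(n0=ray(_f,295.4,279.6,38),n1=ray(_f,279.4,280.9,38),n2=ray(_f,291.5,256.4,38),bush=ray(_f,290.4,234.7,52)).items(): print(n,w.round(1),(R.T@(w[:2]-p[:2])).round(1))
for u,v in((545,85),(533,465)):
    print('cover edge in tray',[(R.T@(C(u,v,z)[:2]-p[:2])).round(1).tolist() for z in(72,76)])
a0=np.degrees(2*np.arctan2(.229368,.973339));print('tool y now deg',a0-90,'wz needed',-np.radians(np.degrees(p[2])-(a0-90)))
a=np.radians(a0);X=np.array([np.cos(a),np.sin(a)]);Y=np.array([np.sin(a),-np.cos(a)])
for q in((-46,62),(-46,-40),(0,62),(0,-40),(0,-140),(0,-66)):
    w=p[:2]+R@q;d=w-[289.8,-580.9];print(q,w.round(1),'now-tool dx,dy',(X@d).round(),(Y@d).round())
```

```text
n0 [462.3 100.1  38. ] [-43.9   1.8]
n1 [460.6 131.5  38. ] [-47.6  33.1]
n2 [507.9 106.6  38. ] [ 1.2 11.3]
bush [549.6 106.7  52. ] [42.8 14.1]
cover edge in tray [[77.3, -106.4], [76.8, -106.4]]
cover edge in tray [[-80.1, -106.7], [-80.0, -106.7]]
tool y now deg -63.48024732749232 wz needed -1.04361174153474
(-46, 62) [464.1 160.2] now-tool dx,dy 487.0 -585.0
(-46, -40) [457.5  58.4] now-tool dx,dy 436.0 -497.0
(0, 62) [510.  157.3] now-tool dx,dy 527.0 -562.0
(0, -40) [503.4  55.5] now-tool dx,dy 475.0 -474.0
(0, -140) [497.  -44.3] now-tool dx,dy 425.0 -388.0
(0, -66) [501.8  29.5] now-tool dx,dy 462.0 -452.0
```

{"api": "carry_out", "payload": {"deltas": [{"x": 0.04,"y": -0.037,"hand": 0},{"x": 0.04,"y": -0.037,"hand": 0},{"x": 0.04,"y": -0.037,"hand": 0},{"x": 0.04,"y": -0.037,"hand": 0},{"x": 0.04,"y": -0.037,"hand": 0},{"x": 0.04,"y": -0.037,"hand": 0},{"x": 0.04,"y": -0.037,"hand": 0},{"x": 0.04,"y": -0.037,"hand": 0}], "force": 20}}

```text
invalid input at $.deltas[0]: expected keys x, y, z, wx, wy, wz, hand
```

{"api": "carry_out", "payload": {"deltas": [{"x": 0.04,"y": -0.037,"z": 0,"wx": 0,"wy": 0,"wz": 0,"hand": 0},{"x": 0.04,"y": -0.037,"z": 0,"wx": 0,"wy": 0,"wz": 0,"hand": 0},{"x": 0.04,"y": -0.037,"z": 0,"wx": 0,"wy": 0,"wz": 0,"hand": 0},{"x": 0.04,"y": -0.037,"z": 0,"wx": 0,"wy": 0,"wz": 0,"hand": 0},{"x": 0.04,"y": -0.037,"z": 0,"wx": 0,"wy": 0,"wz": 0,"hand": 0},{"x": 0.04,"y": -0.037,"z": 0,"wx": 0,"wy": 0,"wz": 0,"hand": 0},{"x": 0.04,"y": -0.037,"z": 0,"wx": 0,"wy": 0,"wz": 0,"hand": 0},{"x": 0.04,"y": -0.037,"z": 0,"wx": 0,"wy": 0,"wz": 0,"hand": 0}], "force": 20}}

```text
t: 1.1
position: [444.6, -172.1, 218.5]
orientation: [-0.0, 0.973, 0.229, -0.0]
contact_force: [-0.1, -0.9, -0.2]
width: 17.5
grip_force: 0.0
```

{"api": "carry_out", "payload": {"deltas": [{"x": 0.0208,"y": -0.0363,"z": 0,"wx": 0,"wy": 0,"wz": -0.1305,"hand": 0},{"x": 0.0253,"y": -0.0333,"z": 0,"wx": 0,"wy": 0,"wz": -0.1305,"hand": 0},{"x": 0.0295,"y": -0.0297,"z": 0,"wx": 0,"wy": 0,"wz": -0.1305,"hand": 0},{"x": 0.033,"y": -0.0256,"z": 0,"wx": 0,"wy": 0,"wz": -0.1305,"hand": 0},{"x": 0.0361,"y": -0.0211,"z": 0,"wx": 0,"wy": 0,"wz": -0.1305,"hand": 0},{"x": 0.0385,"y": -0.0162,"z": 0,"wx": 0,"wy": 0,"wz": -0.1305,"hand": 0},{"x": 0.0403,"y": -0.011,"z": 0,"wx": 0,"wy": 0,"wz": -0.1305,"hand": 0},{"x": 0.0414,"y": -0.0057,"z": 0,"wx": 0,"wy": 0,"wz": -0.1305,"hand": 0}]}}

```text
t: 2.1
position: [463.3, 161.1, 218.4]
orientation: [-0.0, 0.728, 0.686, -0.0]
contact_force: [0.6, -0.7, 0.4]
width: 0.4
grip_force: 0.0
```

{"api": "carry_out", "payload": {"deltas": [{"x": 0,"y": 0,"z": 0.04,"wx": 0,"wy": 0,"wz": 0,"hand": 0},{"x": 0,"y": 0,"z": 0.04,"wx": 0,"wy": 0,"wz": 0,"hand": 0},{"x": 0,"y": 0,"z": 0.04,"wx": 0,"wy": 0,"wz": 0,"hand": 0},{"x": 0,"y": 0,"z": 0.03,"wx": 0,"wy": 0,"wz": 0,"hand": 0},{"x": 0,"y": 0,"z": 0.02,"wx": 0,"wy": 0,"wz": 0,"hand": 0},{"x": 0,"y": 0,"z": 0.01,"wx": 0,"wy": 0,"wz": 0,"hand": 0},{"x": 0,"y": 0,"z": 0.006,"wx": 0,"wy": 0,"wz": 0,"hand": 0},{"x": 0,"y": 0,"z": 0,"wx": 0,"wy": 0,"wz": 0,"hand": 0}]}}

```text
t: 3.1
position: [463.7, 160.1, 32.9]
orientation: [0.0, 0.729, 0.684, 0.0]
contact_force: [0.2, 0.5, 0.4]
width: 0.3
grip_force: 0.0
```

Run:
```python
from cell import env
import cv2,numpy as np
s=env.sense();print(s['position'],s['contact_force'])
f=env.grab_frame('scene');i=f['image'][170:295,190:325]
w=env.grab_frame('wrist')['image']
a=cv2.resize(i,(518,480),interpolation=cv2.INTER_CUBIC);b=cv2.resize(w,(280,210))
c=np.zeros((480,798,3),np.uint8);c[:,:518]=a;c[:210,518:]=b
cv2.imwrite('pics/c1.png',c[:,:,::-1])
```

```text
[463.73130992 160.09362549  32.85329664] [0.15976798 0.49130409 0.4482977 ]
```

View pics/c1.png

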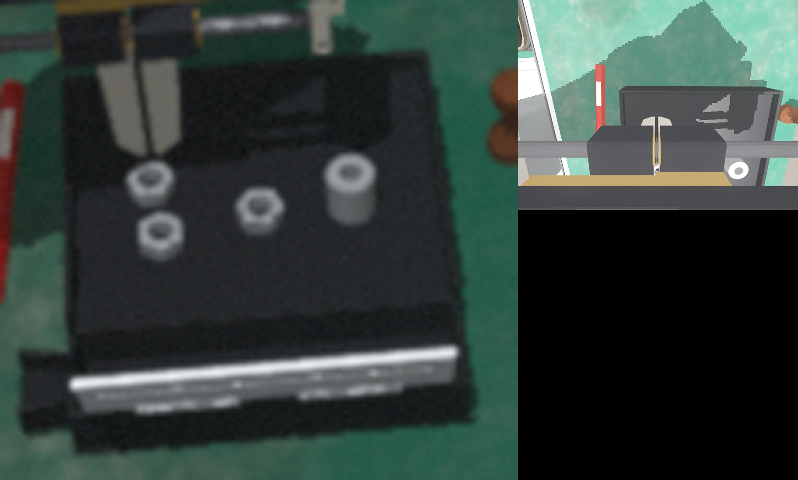

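The fingertips, at (148,155), are squarely behind nut 1. Now I'll sweep in stages.

{"api": "carry_out", "payload": {"deltas": [{"x": -0.008,"y": 0,"z": 0.001,"wx": 0,"wy": 0,"wz": 0,"hand": 0},{"x": -0.008,"y": 0,"z": 0,"wx": 0,"wy": 0,"wz": 0,"hand": 0},{"x": -0.008,"y": 0,"z": 0,"wx": 0,"wy": 0,"wz": 0,"hand": 0},{"x": -0.008,"y": 0,"z": 0,"wx": 0,"wy": 0,"wz": 0,"hand": 0},{"x": -0.008,"y": 0,"z": 0,"wx": 0,"wy": 0,"wz": 0,"hand": 0},{"x": -0.008,"y": 0,"z": 0,"wx": 0,"wy": 0,"wz": 0,"hand": 0},{"x": -0.006,"y": 0,"z": 0,"wx": 0,"wy": 0,"wz": 0,"hand": 0},{"x": 0,"y": 0,"z": 0,"wx": 0,"wy": 0,"wz": 0,"hand": 0}]}}

```text
t: 4.2
position: [460.0, 105.4, 31.6]
orientation: [0.0, 0.73, 0.684, -0.0]
contact_force: [0.4, 0.3, -0.4]
width: 0.2
grip_force: 0.0
```

```bash
cat > look.py <<'E'
from cell import env
import cv2,numpy as np,sys
from h import *
p=np.load('tray.npy');c,s=np.cos(p[2]),np.sin(p[2]);R=np.array([[c,-s],[s,c]])
S=env.sense();print('tcp tray',(R.T@(S['position'][:2]-p[:2])).round(1),S['position'][2].round(1),S['contact_force'].round(1))
f=env.grab_frame('scene');im=f['image']
g=cv2.cvtColor(im,cv2.COLOR_RGB2GRAY);print('blobs (nut top plane z38 / trough z14 tray coords)')
b=(g>110).astype(np.uint8);r=np.zeros_like(b);r[175:290,205:318]=1
for k in cv2.findContours(b*r,0,2)[0]:
    if cv2.contourArea(k)>12:
        M=cv2.moments(k);u,v=M['m10']/M['m00'],M['m01']/M['m00'];print((round(u),round(v)),cv2.contourArea(k),[(R.T@(ray(f,u,v,z)[:2]-p[:2])).round(1).tolist() for z in(37,12)])
cv2.imwrite(sys.argv[1],cv2.resize(im[170:295,190:325],(648,600),interpolation=cv2.INTER_CUBIC)[:,:,::-1])
E
python3 look.py pics/c2.png
```

```text
tcp tray [-46.6   7. ] 31.6 [ 0.4  0.3 -0.4]
blobs (nut top plane z38 / trough z14 tray coords)
(233, 275) 14.5 [[-45.0, -94.0], [-46.9, -76.2]]
(285, 271) 13.0 [[38.7, -94.6], [39.4, -76.8]]
(258, 266) 321.5 [[-3.8, -80.1], [-4.4, -61.9]]
(230, 244) 104.0 [[-48.6, -29.2], [-50.6, -9.4]]
(276, 200) 33.5 [[36.8, 62.2], [37.5, 84.7]]
(213, 177) 14.0 [[-75.6, 132.3], [-78.3, 156.9]]
```

View pics/c2.png

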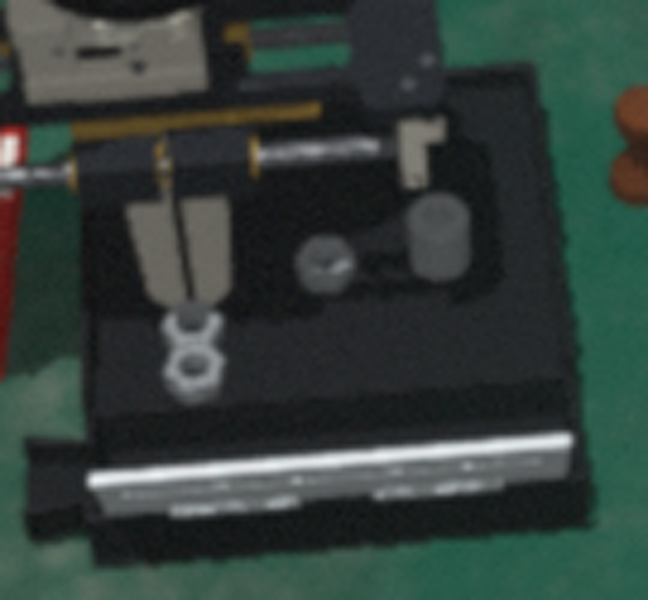

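Nuts 0 and 1 lie in line ahead of the fingertips, at (193,365) and (192,325), and the bush is untouched. I'll push on over the edge.

{"api": "carry_out", "payload": {"deltas": [{"x": -0.007,"y": 0,"z": 0,"wx": 0,"wy": 0,"wz": 0,"hand": 0},{"x": -0.007,"y": 0,"z": 0,"wx": 0,"wy": 0,"wz": 0,"hand": 0},{"x": -0.007,"y": 0,"z": 0,"wx": 0,"wy": 0,"wz": 0,"hand": 0},{"x": -0.007,"y": 0,"z": 0,"wx": 0,"wy": 0,"wz": 0,"hand": 0},{"x": -0.007,"y": 0,"z": 0,"wx": 0,"wy": 0,"wz": 0,"hand": 0},{"x": -0.007,"y": 0,"z": 0,"wx": 0,"wy": 0,"wz": 0,"hand": 0},{"x": -0.007,"y": 0,"z": 0,"wx": 0,"wy": 0,"wz": 0,"hand": 0},{"x": -0.002,"y": 0,"z": 0,"wx": 0,"wy": 0,"wz": 0,"hand": 0}]}}

```text
t: 5.25
position: [456.8, 54.5, 31.7]
orientation: [0.0, 0.73, 0.684, -0.0]
contact_force: [0.8, -0.1, 0.2]
width: 0.0
grip_force: 0.0
```

```bash
python3 look.py pics/c3.png
```

```text
tcp tray [-46.5 -44. ] 31.7 [ 0.8 -0.1  0.2]
blobs (nut top plane z38 / trough z14 tray coords)
(233, 275) 14.5 [[-45.0, -94.0], [-46.9, -76.2]]
(285, 271) 13.0 [[38.7, -94.6], [39.4, -76.8]]
(258, 266) 338.5 [[-3.6, -80.2], [-4.2, -62.0]]
(279, 226) 44.0 [[37.3, 1.5], [38.0, 22.2]]
(212, 202) 13.0 [[-77.1, 70.3], [-79.9, 93.1]]
(226, 201) 20.0 [[-52.5, 68.4], [-54.5, 91.1]]
(216, 182) 23.5 [[-70.2, 119.0], [-72.8, 143.3]]
```

View pics/c3.png

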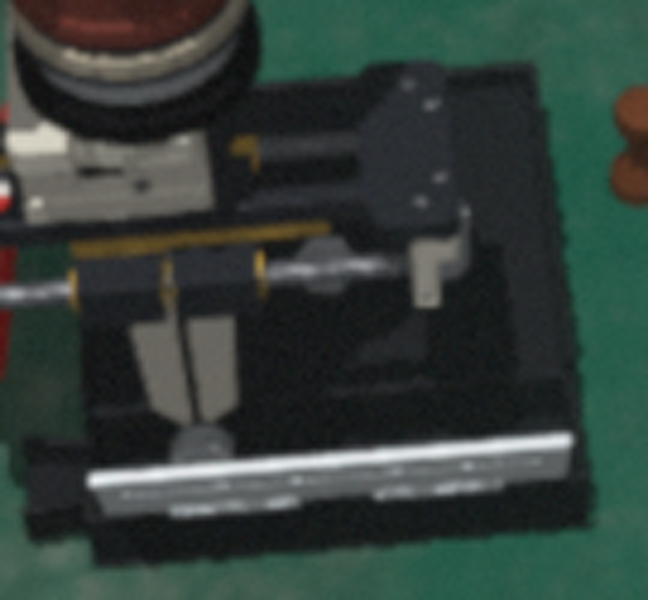

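A nut shows at (200,440), ahead of the fingertips at the edge. I'll lift away and look.

{"api": "carry_out", "payload": {"deltas": [{"x": 0.002,"y": 0,"z": -0.0175,"wx": 0,"wy": 0,"wz": 0,"hand": 0},{"x": 0,"y": 0,"z": -0.0175,"wx": 0,"wy": 0,"wz": 0,"hand": 0},{"x": 0.014,"y": 0.008,"z": 0,"wx": 0,"wy": 0,"wz": 0,"hand": 0},{"x": 0.02,"y": 0.012,"z": 0,"wx": 0,"wy": 0,"wz": 0,"hand": 0},{"x": 0.02,"y": 0.012,"z": 0,"wx": 0,"wy": 0,"wz": 0,"hand": 0},{"x": 0.018,"y": 0.012,"z": 0,"wx": 0,"wy": 0,"wz": 0,"hand": 0},{"x": 0.008,"y": 0.004,"z": 0,"wx": 0,"wy": 0,"wz": 0,"hand": 0},{"x": 0,"y": 0,"z": 0,"wx": 0,"wy": 0,"wz": 0,"hand": 0}]}}

```text
t: 6.3
position: [509.7, 134.9, 66.1]
orientation: [-0.0, 0.729, 0.685, -0.0]
contact_force: [-0.4, -0.8, -0.2]
width: 0.2
grip_force: 0.0
```

```bash
python3 look.py pics/c4.png
python3 - <<'E'
from cell import env
import cv2
im=env.grab_frame('top')['image'][200:325,235:365]
im2=cv2.resize(im,(374,360),interpolation=cv2.INTER_CUBIC)[:,:,::-1]
a=cv2.resize(cv2.imread('pics/c4.png'),(389,360))
cv2.imwrite('pics/c4b.png',cv2.hconcat([a,im2]))
E
```

```text
tcp tray [ 1.2 39.7] 66.1 [-0.4 -0.8 -0.2]
blobs (nut top plane z38 / trough z14 tray coords)
(233, 275) 14.5 [[-45.0, -94.0], [-46.9, -76.2]]
(285, 271) 13.0 [[38.7, -94.6], [39.4, -76.8]]
(258, 266) 341.5 [[-4.5, -80.2], [-5.0, -62.0]]
(231, 261) 25.5 [[-48.3, -65.1], [-50.2, -46.5]]
(257, 223) 64.0 [[0.1, 11.4], [-0.3, 32.4]]
(281, 215) 78.5 [[42.2, 25.6], [43.0, 47.0]]
```

View pics/c4b.png

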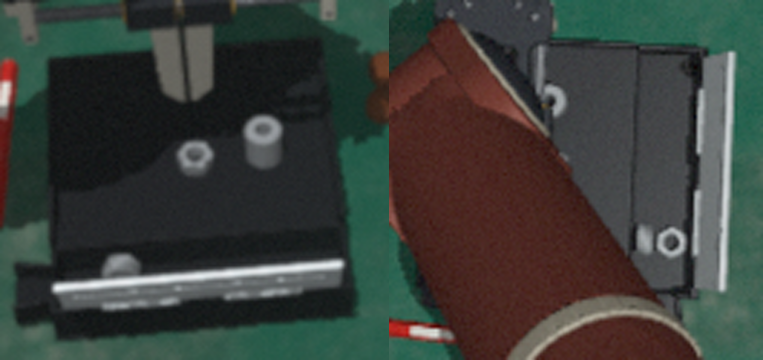

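Both nuts are in the trough: one flat, and one on edge against the plate wall, below cover height. Next is nut 2, which is centred ahead of the fingers.

{"api": "carry_out", "payload": {"deltas": [{"x": 0,"y": 0,"z": 0.014,"wx": 0,"wy": 0,"wz": 0,"hand": 0},{"x": 0,"y": 0,"z": 0.014,"wx": 0,"wy": 0,"wz": 0,"hand": 0},{"x": 0,"y": 0,"z": 0.006,"wx": 0,"wy": 0,"wz": 0,"hand": 0},{"x": 0,"y": 0,"z": 0,"wx": 0,"wy": 0,"wz": 0,"hand": 0},{"x": -0.008,"y": 0,"z": 0,"wx": 0,"wy": 0,"wz": 0,"hand": 0},{"x": -0.008,"y": 0,"z": 0,"wx": 0,"wy": 0,"wz": 0,"hand": 0},{"x": -0.008,"y": 0,"z": 0,"wx": 0,"wy": 0,"wz": 0,"hand": 0},{"x": -0.008,"y": 0,"z": 0,"wx": 0,"wy": 0,"wz": 0,"hand": 0}]}}

```text
t: 7.4
position: [508.1, 101.3, 32.9]
orientation: [0.0, 0.73, 0.684, 0.0]
contact_force: [0.5, -0.6, -1.5]
width: 0.6
grip_force: 0.1
```

{"api": "carry_out", "payload": {"deltas": [{"x": -0.008,"y": 0,"z": 0,"wx": 0,"wy": 0,"wz": 0,"hand": 0},{"x": -0.008,"y": 0,"z": 0,"wx": 0,"wy": 0,"wz": 0,"hand": 0},{"x": -0.008,"y": 0,"z": 0,"wx": 0,"wy": 0,"wz": 0,"hand": 0},{"x": -0.008,"y": 0,"z": 0,"wx": 0,"wy": 0,"wz": 0,"hand": 0},{"x": -0.008,"y": 0,"z": 0,"wx": 0,"wy": 0,"wz": 0,"hand": 0},{"x": -0.007,"y": 0,"z": 0,"wx": 0,"wy": 0,"wz": 0,"hand": 0},{"x": -0.006,"y": 0,"z": 0,"wx": 0,"wy": 0,"wz": 0,"hand": 0},{"x": 0,"y": 0,"z": 0,"wx": 0,"wy": 0,"wz": 0,"hand": 0}]}}

```text
t: 8.4
position: [504.5, 48.5, 32.6]
orientation: [0.0, 0.73, 0.684, -0.0]
contact_force: [0.6, -0.1, 0.2]
width: 0.4
grip_force: 0.0
```

{"api": "carry_out", "payload": {"deltas": [{"x": 0.002,"y": 0,"z": -0.03,"wx": 0,"wy": 0,"wz": 0,"hand": 0},{"x": 0,"y": 0,"z": -0.035,"wx": 0,"wy": 0,"wz": 0,"hand": 0},{"x": 0,"y": 0,"z": -0.015,"wx": 0,"wy": 0,"wz": 0,"hand": 0},{"x": -0.02,"y": 0,"z": 0,"wx": 0,"wy": 0,"wz": 0,"hand": 0},{"x": -0.03,"y": 0,"z": 0,"wx": 0,"wy": 0,"wz": 0,"hand": 0},{"x": -0.03,"y": 0,"z": 0,"wx": 0,"wy": 0,"wz": 0,"hand": 0},{"x": -0.017,"y": 0,"z": 0,"wx": 0,"wy": 0,"wz": 0,"hand": 0},{"x": 0,"y": 0,"z": 0,"wx": 0,"wy": 0,"wz": 0,"hand": 0}]}}

```text
t: 9.4
position: [498.2, -46.6, 112.3]
orientation: [-0.0, 0.73, 0.683, -0.0]
contact_force: [-0.7, -0.1, -0.1]
width: 0.2
grip_force: 0.0
```

```bash
python3 look.py pics/c5.png
python3 - <<'E'
from cell import env
import cv2
im=env.grab_frame('top')['image'][200:325,235:365]
im2=cv2.resize(im,(374,360),interpolation=cv2.INTER_CUBIC)[:,:,::-1]
a=cv2.resize(cv2.imread('pics/c5.png'),(389,360))
cv2.imwrite('pics/c5b.png',cv2.hconcat([a,im2]))
E
```

```text
tcp tray [   1.3 -142.2] 112.3 [-0.7 -0.1 -0.1]
blobs (nut top plane z38 / trough z14 tray coords)
(228, 268) 37.0 [[-53.5, -79.4], [-55.6, -61.2]]
(291, 263) 41.5 [[50.1, -80.3], [51.2, -62.1]]
(220, 246) 28.0 [[-65.6, -32.1], [-68.0, -12.4]]
(316, 241) 15.5 [[97.2, -39.3], [99.6, -19.9]]
(281, 217) 33.0 [[43.0, 20.9], [43.9, 42.2]]
(245, 214) 22.5 [[-20.2, 34.3], [-21.2, 55.9]]
(260, 214) 23.0 [[6.1, 33.0], [5.9, 54.6]]
(226, 213) 241.5 [[-52.7, 41.8], [-54.8, 63.7]]
(244, 192) 33.0 [[-20.1, 88.8], [-21.1, 112.1]]
```

View pics/c5b.png

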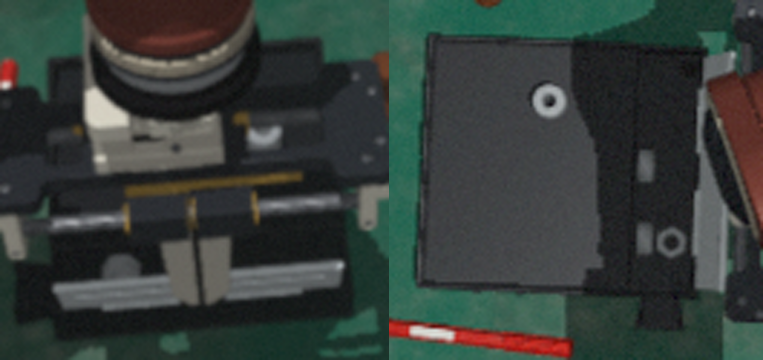

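All three nuts are in the trough: nut 2 at (646,165), the others at (645,238) and (670,240). The bush still stands at (548,100). Now the cover: I'll go down on its outer side and push it upright.

{"api": "carry_out", "payload": {"deltas": [{"x": 0,"y": 0,"z": 0.024,"wx": 0,"wy": 0,"wz": 0,"hand": 0},{"x": 0,"y": 0,"z": 0.024,"wx": 0,"wy": 0,"wz": 0,"hand": 0},{"x": 0.005,"y": 0,"z": 0,"wx": 0,"wy": 0,"wz": 0,"hand": 0},{"x": 0.008,"y": 0,"z": 0,"wx": 0,"wy": 0,"wz": 0,"hand": 0},{"x": 0.008,"y": 0,"z": 0,"wx": 0,"wy": 0,"wz": 0,"hand": 0},{"x": 0.008,"y": 0,"z": 0,"wx": 0,"wy": 0,"wz": 0,"hand": 0},{"x": 0.008,"y": 0,"z": 0,"wx": 0,"wy": 0,"wz": 0,"hand": 0},{"x": 0.007,"y": 0,"z": 0,"wx": 0,"wy": 0,"wz": 0,"hand": 0}]}}

```text
t: 10.5
position: [501.5, -1.2, 64.9]
orientation: [0.0, 0.729, 0.684, 0.0]
contact_force: [0.4, 0.1, 1.3]
width: 0.5
grip_force: 0.4
```

{"api": "carry_out", "payload": {"deltas": [{"x": 0.0085,"y": 0,"z": 0.001,"wx": 0,"wy": 0,"wz": 0,"hand": 0},{"x": 0.008,"y": 0,"z": 0.003,"wx": 0,"wy": 0,"wz": 0,"hand": 0},{"x": 0.007,"y": 0,"z": 0.0055,"wx": 0,"wy": 0,"wz": 0,"hand": 0},{"x": 0.005,"y": 0,"z": 0.0065,"wx": 0,"wy": 0,"wz": 0,"hand": 0},{"x": 0.002,"y": 0,"z": 0.004,"wx": 0,"wy": 0,"wz": 0,"hand": 0},{"x": 0.0015,"y": 0,"z": 0.004,"wx": 0,"wy": 0,"wz": 0,"hand": 0},{"x": 0.001,"y": 0,"z": 0.003,"wx": 0,"wy": 0,"wz": 0,"hand": 0},{"x": 0,"y": 0,"z": 0.002,"wx": 0,"wy": 0,"wz": 0,"hand": 0}]}}

```text
t: 11.5
position: [503.4, 31.2, 35.5]
orientation: [-0.0, 0.729, 0.684, 0.0]
contact_force: [-0.1, -0.7, 0.1]
width: 0.4
grip_force: 0.2
```

{"api": "carry_out", "payload": {"deltas": [{"x": 0,"y": 0,"z": 0.001,"wx": 0,"wy": 0,"wz": 0,"hand": 0},{"x": 0,"y": 0,"z": 0.001,"wx": 0,"wy": 0,"wz": 0,"hand": 0},{"x": 0,"y": 0,"z": 0.001,"wx": 0,"wy": 0,"wz": 0,"hand": 0},{"x": 0,"y": 0,"z": 0.0005,"wx": 0,"wy": 0,"wz": 0,"hand": 0},{"x": 0,"y": 0,"z": 0.0005,"wx": 0,"wy": 0,"wz": 0,"hand": 0},{"x": 0,"y": 0,"z": 0,"wx": 0,"wy": 0,"wz": 0,"hand": 0},{"x": 0,"y": 0,"z": 0,"wx": 0,"wy": 0,"wz": 0,"hand": 0},{"x": 0,"y": 0,"z": 0,"wx": 0,"wy": 0,"wz": 0,"hand": 0}]}}

```text
t: 12.5
position: [503.4, 31.2, 32.4]
orientation: [0.0, 0.729, 0.684, 0.0]
contact_force: [-2.3, 0.4, 6.4]
width: 0.7
grip_force: 3.2
```

```bash
python3 look.py pics/c6.png
```

```text
tcp tray [  1.6 -64.2] 32.4 [-2.3  0.4  6.4]
blobs (nut top plane z38 / trough z14 tray coords)
(259, 262) 1887.0 [[-2.0, -72.0], [-2.5, -53.5]]
(227, 238) 25.5 [[-52.7, -15.1], [-54.7, 5.1]]
(312, 232) 41.0 [[91.7, -18.2], [94.1, 1.9]]
(245, 219) 13.0 [[-20.3, 24.4], [-21.3, 45.8]]
(230, 219) 17.5 [[-47.2, 26.1], [-49.1, 47.5]]
(247, 210) 14.5 [[-15.4, 44.4], [-16.4, 66.4]]
(261, 208) 14.5 [[9.4, 44.9], [9.3, 66.9]]
(231, 207) 128.5 [[-43.6, 53.4], [-45.3, 75.7]]
(247, 189) 32.5 [[-14.1, 93.7], [-15.0, 117.2]]
```

View pics/c6.png

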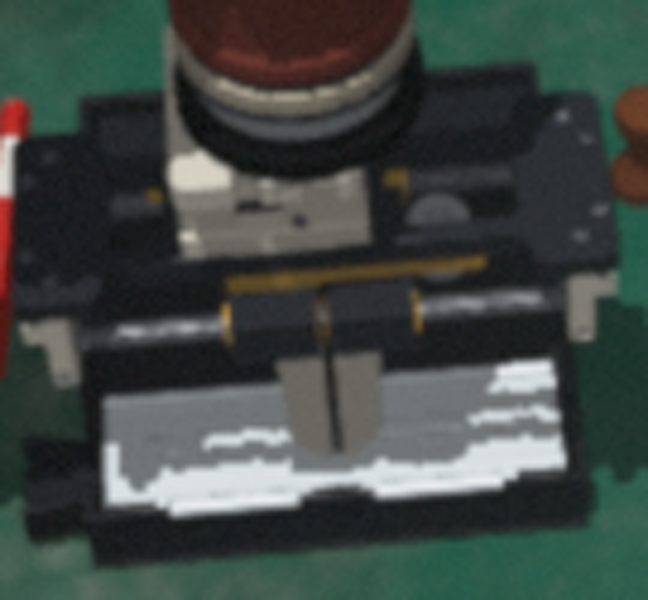

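The cover lies flat over the trough, at (100-565, 365-510), with 6 N on the tips. I'll press a little harder, then press again nearer the free edge.

{"api": "carry_out", "payload": {"deltas": [{"x": 0,"y": 0,"z": -0.004,"wx": 0,"wy": 0,"wz": 0,"hand": 0},{"x": 0.009,"y": 0,"z": 0,"wx": 0,"wy": 0,"wz": 0,"hand": 0},{"x": 0,"y": 0,"z": 0.003,"wx": 0,"wy": 0,"wz": 0,"hand": 0},{"x": 0,"y": 0,"z": 0.001,"wx": 0,"wy": 0,"wz": 0,"hand": 0},{"x": 0,"y": 0,"z": 0.001,"wx": 0,"wy": 0,"wz": 0,"hand": 0},{"x": 0,"y": 0,"z": 0.001,"wx": 0,"wy": 0,"wz": 0,"hand": 0},{"x": 0,"y": 0,"z": 0,"wx": 0,"wy": 0,"wz": 0,"hand": 0},{"x": 0,"y": 0,"z": 0,"wx": 0,"wy": 0,"wz": 0,"hand": 0}]}}

```text
t: 13.55
position: [504.3, 41.5, 32.1]
orientation: [0.001, 0.729, 0.685, 0.001]
contact_force: [-4.8, 1.1, 21.8]
width: 0.5
grip_force: 10.8
```

That is solid at z ≈ 32 mm with 22 N. I'll lift straight up and check.

{"api": "carry_out", "payload": {"deltas": [{"x": 0,"y": 0,"z": -0.01,"wx": 0,"wy": 0,"wz": 0,"hand": 0},{"x": 0,"y": 0,"z": -0.03,"wx": 0,"wy": 0,"wz": 0,"hand": 0},{"x": -0.02,"y": 0,"z": -0.04,"wx": 0,"wy": 0,"wz": 0,"hand": 0},{"x": -0.04,"y": 0,"z": -0.03,"wx": 0,"wy": 0,"wz": 0,"hand": 0},{"x": -0.04,"y": 0,"z": -0.02,"wx": 0,"wy": 0,"wz": 0,"hand": 0},{"x": -0.04,"y": 0,"z": 0,"wx": 0,"wy": 0,"wz": 0,"hand": 0},{"x": -0.03,"y": 0,"z": 0,"wx": 0,"wy": 0,"wz": 0,"hand": 0},{"x": 0,"y": 0,"z": 0,"wx": 0,"wy": 0,"wz": 0,"hand": 0}]}}

```text
t: 14.55
position: [492.2, -132.7, 159.0]
orientation: [-0.0, 0.731, 0.682, -0.001]
contact_force: [0.5, -0.0, -0.5]
width: 0.3
grip_force: 0.0
```

```bash
python3 look.py pics/c7.png >/dev/null
python3 - <<'E'
from cell import env
import cv2
f=env.grab_frame('top')
im2=cv2.resize(f['image'][180:340,220:386],(374,360),interpolation=cv2.INTER_CUBIC)[:,:,::-1]
a=cv2.resize(cv2.imread('pics/c7.png'),(389,360))
cv2.imwrite('pics/c7b.png',cv2.hconcat([a,im2]))
E
```

```text
(no output)
```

View pics/c7b.png

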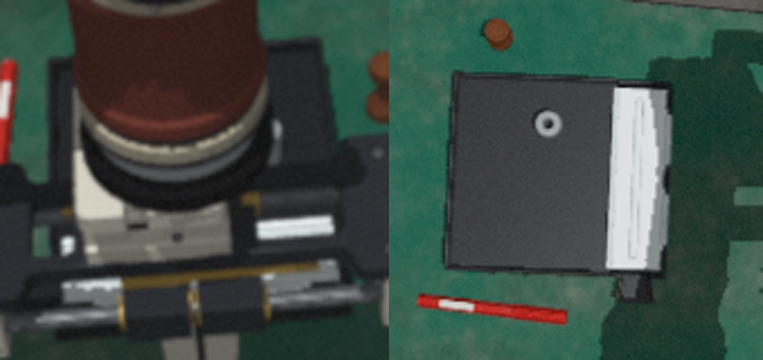

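The cover is flat over the trough, at (605-668, 88-272). The bush at (547,124), the stamp and the marker are all undisturbed, and the plate is otherwise clear. Handing in.

```bash
python3 -c "
from cell import env
print(env.hand_in())"
```

```text
the job is handed in; nothing more can be done
None
```

I swept all three nuts into the trough and pressed the cover shut (solid at about 22 N); the bush is still standing where it was, and the job was handed in at about 15 s, with no verdict returned.

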